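# Count along the tin rack and push the tin into the third gap

### The job

Starting from the end of the rack where the tall bottle stands, run a fingertip (fingers closed) along the top of its rail, counting the gaps: over the first, the second and on to the third without leaving the rail. Then push the loose tin along the counter into that third gap, fully home against the back bar, without lifting or tipping it. Leave the bottle, the canister and the jar where they stand.

Things in the scene. Friction and masses are not known exactly. Their poses are not given: they have to be found in the camera images.
- rack: wooden tin rack, fixed: five upright dividers in a row make four gaps, open on top, at the front and below (tins slide on the counter). Origin on the counter under its middle; y along the row, +x from open front to back, z up. Dividers 6 mm thick, 40 mm high, x = -18 to 40 mm, at y = -156, -78, 0, 78, 156 mm; gaps 72 mm wide, centred at y = 117, 39, -39, -117 mm (a, b, c, d).
- rack_bar (a point): middle of the front face of the rack's low wooden back bar, which runs across all four gaps and stops a tin; rack frame x = 28 mm, y = 0, z = 20 mm; the bar is 30 mm high and 12 mm thick, axes as the rack's. Above it a flat steel rail (the rail pieces below, top at z = 90 mm) runs the whole length, carried by posts on the dividers' back ends.
- tin: the tin to push: round upright metal tin with a dark lid, 54 mm diameter, 50 mm high, about 0.18 kg, standing loose on the counter in front of the rack. Origin at the centre of its underside, z up. Home in a gap against the back bar its axis is at x = +1 mm in the rack's frame and its front stands 8 mm out of the gap. It slides with friction and stays where it is left.
- bottle: tall green glass bottle, 64 mm diameter, 200 mm high, loose, standing about 0.27 m from the rack's middle just beyond one end of the rack (either end, changes from run to run): the gaps are counted from its end. Origin at the centre of its underside. Bystander.
- canister: squat white canister with a wooden lid, 84 mm diameter, 90 mm high, loose, standing about 0.27 m from the rack's middle beyond the other end of the rack. Origin at the centre of its underside. Bystander.
- jar: small square amber jar, 44 x 44 x 62 mm high with its cap, loose, already standing in one outer gap of the rack (gap d), below the rail. Origin at the centre of its underside. Bystander.
- rail_a: the 20 mm long piece of the rack's top rail over the middle of gap a (the gap nearest the rack's +y end), flush with the rest of the rail, 12 mm wide. Origin at the centre of its top face, axes as the rack's; rack frame x = 34 mm, y = 117 mm, z = 90 mm. It is rigid; touching it counts as touching the rail over that gap.
- rail_b: the 20 mm long piece of the rack's top rail over the middle of gap b (the next gap), flush with the rest of the rail, 12 mm wide. Origin at the centre of its top face, axes as the rack's; rack frame x = 34 mm, y = 39 mm, z = 90 mm. It is rigid; touching it counts as touching the rail over that gap.
- rail_c: the 20 mm long piece of the rack's top rail over the middle of gap c (the gap after b), flush with the rest of the rail, 12 mm wide. Origin at the centre of its top face, axes as the rack's; rack frame x = 34 mm, y = -39 mm, z = 90 mm. It is rigid; touching it counts as touching the rail over that gap.
- rail_d: the 20 mm long piece of the rack's top rail over the middle of gap d (the gap nearest the rack's -y end), flush with the rest of the rail, 12 mm wide. Origin at the centre of its top face, axes as the rack's; rack frame x = 34 mm, y = -117 mm, z = 90 mm. It is rigid; touching it counts as touching the rail over that gap.
- rail_ab: the 58 mm long piece of the top rail between rail_a and rail_b, over a divider, flush with them, 12 mm wide. Origin at the centre of its top face; rack frame x = 34 mm, y = 78 mm, z = 90 mm. A fingertip (closed fingers) less than 50 mm long along the rail can rest on this piece alone.
- rail_bc: the 58 mm long piece of the top rail between rail_b and rail_c, over a divider, flush with them, 12 mm wide. Origin at the centre of its top face; rack frame x = 34 mm, y = 0 mm, z = 90 mm. A fingertip (closed fingers) less than 50 mm long along the rail can rest on this piece alone.
- rail_cd: the 58 mm long piece of the top rail between rail_c and rail_d, over a divider, flush with them, 12 mm wide. Origin at the centre of its top face; rack frame x = 34 mm, y = -78 mm, z = 90 mm. A fingertip (closed fingers) less than 50 mm long along the rail can rest on this piece alone.
Things that resemble listed ones, but are neither listed nor needed, are in the scene too. What is shaped like the tin but pink or yellow is not meant.

How it is judged:
By the outcome, as a careful person would: the job done as asked, in the order asked, and still so for the second after the job is handed in, with the robot touching nothing.
It also fails if it takes over 72 s, if anything falls off the work surface, if the arm or the gripper's body presses on something with over 40 N, if the wrist force passes 120 N, or if a joint passes its speed limit or range.

### The arm

A 6-joint arm with a two-finger parallel gripper is mounted at the origin on the work surface. World frame = base frame: x ahead of the robot, y to its left, z up, the work surface at z = 0. Lengths are in m, angles in degrees, forces in N, time in s.
With the tool pointing down it reaches from about 0.4 to 0.825 m from the base axis. Payload 7 kg.
Tool frame: the origin (TCP) lies at the very end of the fingers, on their centre line; the grasp point (between the pads) lies 19 mm behind it; z points along the fingers, y is the direction in which the jaws open and shut (so a half turn about z gives the same grasp; the last joint's range is limited). The gripper opens to 88 mm and grips with 3 to 60 N. Pads are 19 mm wide; open, the fingers measure 130 mm over their backs; the gripper's body (78 mm by 193 mm) begins 47 mm behind the grasp point.
Start: joints at [88.7, 20.546, 0.682, 0, -70.136, -16.507], TCP at [0.206, 0.643, 0.227] pointing down, gripper open.
Joint ranges: [-176.03, 176.03], [-82.01, 121.73], [-58.28, 71.71], [-173.87, 95.51], [-174.79, -0.11], [-173.66, 173.66]. Speed limits (degrees/s): [136.94, 136.94, 172.46, 180, 180, 180].

### API

Orientations are given as [roll, pitch, yaw] about the fixed x, y, z axes, in that order (R = Rz(yaw) Ry(pitch) Rx(roll)).
In Python, from plant import telemetry, optics, ctrl gives the robot as it stands.
- The arm moves only by the tool servo_tool, never from a script. Its argument "rows" is a list of rows, each a list of 3 entries, a list of its own where there are three numbers: the shift along the tool's x, y, z in m, then the turn, a rotation vector about the tool's x, y, z in units of 6 degrees (1.0 is 6 degrees), then the closure, from 0 (fully open) to 1 (shut). A call has 1 to 20 rows; each row shifts and turns the commanded pose from where the row before left it, along the tool's axes as they then stand; what a row does not reach is not made up. A row lasts 1/12 s, in which the tool goes at most 41.7 mm and 7.16 degrees, less where a joint would pass 70% of its speed; a pose out of reach is approached as far as the arm can. A call is refused whole if a number of a shift passes 0.0417 or a number of a turn 1, either way. A call with a gripper value outside its range is refused whole. The fingers move at their own pace and stop on an object; the grip force is fixed at half the most. Time passes only in rows, so rows that do not move let the fingers close. It gives the time, the measured TCP pose, the force and the opening at its end, in the units of the state.
- telemetry.get_obs(): the state, without advancing time (a new reading comes with each control period).
- optics.snapshot(name): name is "scene" or "top"; returns the picture (480x640x3 uint8, red, green, blue); there is no depth.
- optics.camera_info(name): a dict with "mtx" (3x3 intrinsics, pixels), "rvec" (rotation vector, rad) and "tvec" (3), from world to camera coordinates, as OpenCV has them. Camera axes: x right, y down, z forward; pixel columns grow to the right and rows downward; lengths in m; the calibration is good to about 2 mm. A picture is of the moment at which its call begins. camera_info takes no time and is no camera call.
- ctrl.close_job(): hands the job in, once; it reports no verdict.
The state is a dict: "clock": time; "joint_pos": joint angles; "qvel": joint speeds; "tau": joint torques, N m; "tool_pos": TCP position; "orientation": TCP orientation; "force": force on the tool from outside, world axes, zero at the start; "moment": the same for the moment, N m; "opening": finger opening in m.
Only numpy, scipy, OpenCV 4.12 (cv2) and the standard library are available. Lean on these libraries where they do the work, as an engineer would, in place of code of your own. Each camera call takes 0.05 s, during which the arm holds its last target.

## Working session

There is one attempt and no reset: what is moved stays moved. The work goes in short steps, Python scripts to look and compute and a tool call to move; the robot and the scene stay as the last step left them, time stands still between calls to the robot, and variables do not carry over. Pictures are saved under pics/ and viewed, and the job is handed in when it is done.

Besides the shell and the picture viewer there is one more tool, called after "Call:" as name([rows], argument=value, ...), one row to a line, values as JSON. servo_tool: Moves the arm, as the interface text tells. Its arguments: {"type":"object","properties":{"rows":{"type":"array"}},"required":["rows"]}

```bash
mkdir -p pics; python3 - <<'E'
from plant import telemetry, optics, ctrl
import cv2
print(telemetry.get_obs())
for n in ["scene","top"]:
    im=optics.snapshot(n); cv2.imwrite(f"pics/{n}0.png",im[:,:,::-1]); print(optics.camera_info(n))
E
```

```text
{'clock': 0.0, 'joint_pos': array([ 8.87003298e+01,  2.05920894e+01,  6.32846766e-01, -2.04649710e-02,
       -7.01359613e+01, -1.65072034e+01]), 'qvel': array([-0.08755654, -0.0061174 ,  0.05597567, -0.0093371 , -0.05947834,
        0.05237335]), 'tau': array([-4.82042105e-04, -5.82721674e+01,  2.93047446e+01,  6.99722752e+00,
        6.70033711e-03, -1.58403782e-04]), 'tool_pos': array([0.2062917 , 0.64217901, 0.22560718]), 'orientation': array([ 1.79903253e+02, -8.60823454e-03, -1.78138361e+01]), 'force': array([ 0.64819953, -0.54821679, -0.39275982]), 'moment': array([ 0.00485943, -0.02753556, -0.01922875]), 'opening': 0.08776765116552254}
{'mtx': array([[562.02859067,   0.        , 313.80150741],
       [  0.        , 562.02859067, 236.59806027],
       [  0.        ,   0.        ,   1.        ]]), 'rvec': array([ 1.14411425,  2.27591177, -1.03760393]), 'tvec': array([ 0.298252  , -0.19549905,  1.37950644])}
{'mtx': array([[505.07524431,   0.        , 310.31078553],
       [  0.        , 505.07524431, 236.39466772],
       [  0.        ,   0.        ,   1.        ]]), 'rvec': array([ 2.16513161, -2.1417571 ,  0.13270749]), 'tvec': array([0.01656644, 0.52912725, 0.88866996])}
```

View pics/scene0.png

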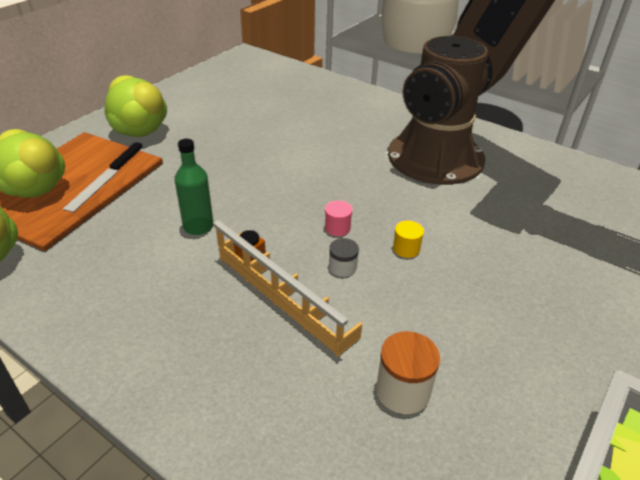

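View pics/top0.png

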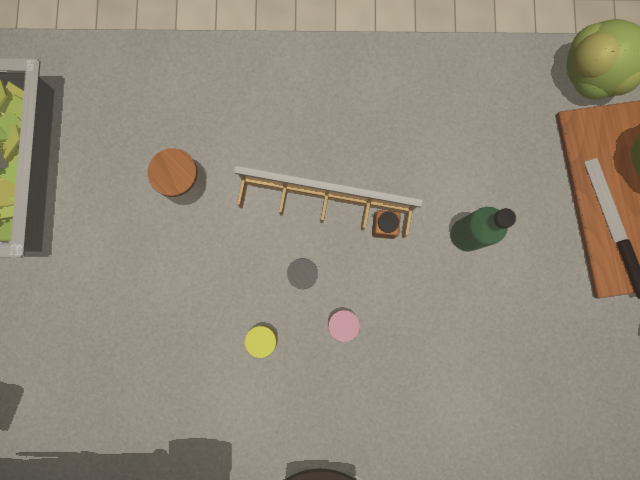

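The scene view shows the bottle (195,190), jar (250,243), rack rail (220,228)-(343,318), tin (343,258) and canister (407,370). The top view shows the tin at (302,273), rail (237,170)-(420,203), jar (387,223), bottle (470,232) and canister (172,172). The bottle is at the jar's end (gap d, −y), so the count should be d, c, b, with b as the third gap. 

Candidates for the tin, by top-view pixel:
- grey with a dark lid (302,273)
- pink (344,326)
- yellow (260,342)
- dark cap of the jar (388,222)

I choose the grey one at (302,273).

```bash
cat > h.py <<'E'
import numpy as np, cv2
from plant import telemetry, optics, ctrl
def cam(n):
    c=optics.camera_info(n); R=cv2.Rodrigues(c["rvec"])[0]; return c["mtx"],R,np.array(c["tvec"]).ravel(),c["rvec"]
def ray(n,uv,z):
    K,R,t,_=cam(n); C=-R.T@t
    d=(R.T@np.linalg.inv(K)@np.append(np.atleast_2d(uv),np.ones((len(np.atleast_2d(uv)),1)),1).T).T
    return C+d*((z-C[2])/d[:,2])[:,None]
def proj(n,p):
    K,R,t,rv=cam(n); return cv2.projectPoints(np.atleast_2d(p).astype(float),rv,t,K,None)[0][:,0]
E
python3 - <<'E'
from h import *
top=cv2.imread("pics/top0.png"); sc=cv2.imread("pics/scene0.png")
cv2.imwrite("pics/c1.png",cv2.resize(top[150:300,220:440],None,fx=3.6,fy=3.6,interpolation=cv2.INTER_CUBIC))
cv2.imwrite("pics/c2.png",cv2.resize(sc[200:370,190:390],None,fx=3.5,fy=3.5,interpolation=cv2.INTER_CUBIC))
hsv=cv2.cvtColor(top,cv2.COLOR_BGR2HSV)
for p in [(240,170),(330,188),(410,201),(302,273),(302,220),(260,250),(390,222)]: print(p,top[p[1],p[0]],hsv[p[1],p[0]])
E
```

```text
(240, 170) [166 177 183] [ 19  24 183]
(330, 188) [169 178 184] [ 18  21 184]
(410, 201) [169 179 185] [ 19  22 185]
(302, 273) [101 107 112] [ 16  25 112]
(302, 220) [139 150 156] [ 19  28 156]
(260, 250) [139 151 156] [ 21  28 156]
(390, 222) [58 63 68] [15 38 68]
```

View pics/c1.png

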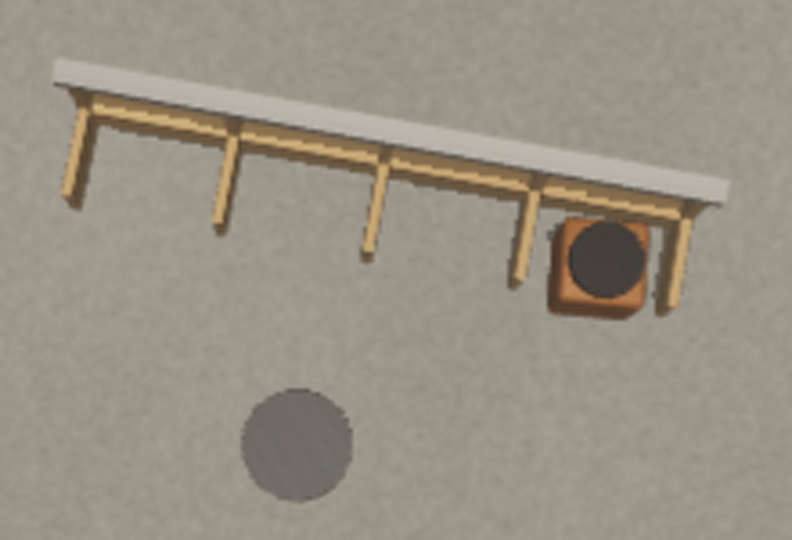

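View pics/c2.png

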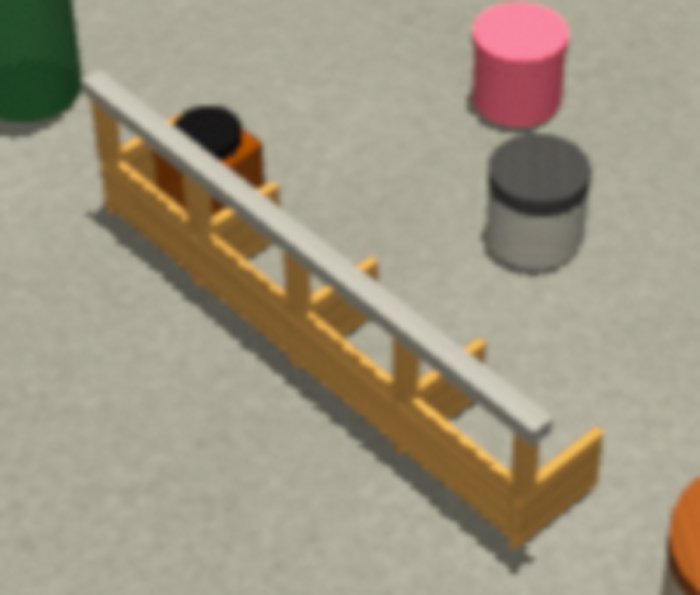

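The crops show the grey tin with its dark lid at crop 1 (297,445). The rail runs (53,70)-(728,190), and the jar is in the right-hand, bottle-end gap at (606,260).

```bash
cat > meas.py <<'E'
from h import *
def rail(top):
    m=((top.min(2)>158)&(np.arange(480)[:,None]>150)&(np.arange(480)[:,None]<225)&(np.arange(640)>225)&(np.arange(640)<435)).astype(np.uint8)
    n,l,s,_=cv2.connectedComponentsWithStats(m); i=1+s[1:,4].argmax()
    c=np.argwhere(l==i)[:,::-1].astype(np.float32)
    return cv2.minAreaRect(c)
def tin(top,lo=(200,295),cols=(270,340)):
    m=np.zeros(top.shape[:2],np.uint8)
    m[lo[0]:lo[1],cols[0]:cols[1]]=(top[lo[0]:lo[1],cols[0]:cols[1]].max(2)<128)
    n,l,s,cc=cv2.connectedComponentsWithStats(m); i=1+s[1:,4].argmax()
    return s[i],cc[i]
E
python3 - <<'E'
from meas import *
top=cv2.imread("pics/top0.png"); r=rail(top); print(r)
b=cv2.boxPoints(r); W=ray("top",b,.09); print(W.round(4)); 
c=W.mean(0); e=[np.linalg.norm(W[i]-W[i-1]) for i in range(4)]; print(c,e)
s,cc=tin(top); print(s,cc,ray("top",[cc],.05), np.sqrt(s[4]*4/np.pi))
P=ray("top",[cc],.05); print("scene proj tin",proj("scene",P),"rail",proj("scene",W))
long=[W[i]-W[i-1] for i in range(4)]; v=max(long,key=np.linalg.norm); v=v*np.sign(v[1]); v/=np.linalg.norm(v); yaw=np.degrees(np.arctan2(-v[0],v[1])); print("rack yaw",yaw)
x=np.array([v[1],-v[0],0]); O=c-.034*x; O[2]=0; print("rack origin",O)
L=lambda p:((p-O)@x,(p-O)@v)
print("tin rack",L(P[0]))
for d in (-156,-78,0,78,156): # divider front tops check
    q=O+x*-.018+v*d/1000+np.array([0,0,.04]); print(d,proj("top",q),proj("scene",q))
for n,uv,z in(("jar",(388,222),.062),("can",(172,172),.09),("bottle base",(466,235),0)): print(n,L(ray("top",[uv],z)[0]),ray("top",[uv],z))
E
```

```text
((328.1080322265625, 185.656005859375), (189.8869171142578, 6.260990619659424), 10.30484676361084)
[[ 0.6339  0.1561  0.09  ]
 [ 0.645   0.1545  0.09  ]
 [ 0.588  -0.1705  0.09  ]
 [ 0.5771 -0.1684  0.09  ]]
[ 0.61100972 -0.00707372  0.09      ] [np.float64(0.3294398406861795), np.float64(0.011163825193539909), np.float64(0.3299597329484895), np.float64(0.01104912313796714)]
[287 258  31  32 761] [302.1195795  273.12483574] [[0.46086359 0.03605602 0.05      ]] 31.127725479762553
scene proj tin [[343.54454457 247.18503602]] rail [[346.66845925 319.0879345 ]
 [341.74476024 323.0249462 ]
 [212.74836805 222.48453755]
 [217.70081989 219.97082209]]
rack yaw -9.951534209669065
rack origin [ 0.57752127 -0.00119801  0.        ]
tin rack (np.float64(-0.12134054020703114), np.float64(0.016533307553648006))
-156 [[406.28957157 234.8291468 ]] [[242.37926444 231.86046999]]
-78 [[363.88822696 227.03241345]] [[268.40367888 251.59110398]]
0 [[321.68075755 219.27132975]] [[296.61400251 272.97900384]]
78 [[279.66583667 211.54565175]] [[327.29771541 296.24212508]]
156 [[237.84214972 203.85513773]] [[360.79501955 321.63839476]]
jar (np.float64(-0.004858923413101832), np.float64(-0.1168899130236751)) [[ 0.55253511 -0.11548953  0.062     ]]
can (np.float64(0.008132916483320122), np.float64(0.27124047666086415)) [[0.63240627 0.26455597 0.09      ]]
bottle base (np.float64(0.008911520044530054), np.float64(-0.2734775878783549)) [[ 0.53903766 -0.27210098  0.        ]]
```

Rack pose: origin (0.5775, −0.001), yaw −9.95°. The jar, canister and bottle check out in the rack frame at y = −117, +271 and −273 mm. First I turn the tool so the jaws lie across the rail, and close the fingers.

Call:
servo_tool([
  [[0,0,0],[0,0,1],1],
  [[0,0,0],[0,0,1],1],
  [[0,0,0],[0,0,1],1],
  [[0,0,0],[0,0,1],1],
  [[0,0,0],[0,0,1],1],
  [[0,0,0],[0,0,1],1],
  [[0,0,0],[0,0,1],1],
  [[0,0,0],[0,0,1],1],
  [[0,0,0],[0,0,1],1],
  [[0,0,0],[0,0,1],1],
  [[0,0,0],[0,0,1],1],
  [[0,0,0],[0,0,1],1],
  [[0,0,0],[0,0,1],1],
  [[0,0,0],[0,0,0.69],1],
  [[0,0,0],[0,0,0],1],
])

```text
clock: 1.35
tool_pos: [0.2064, 0.6424, 0.226]
orientation: [180.0, -0.1, -100.1]
force: [0.8, 0.0, 0.0]
opening: 0.0007
```

```bash
cat >> h.py <<'E'
yaw=np.radians(-9.95); X=np.array([np.cos(yaw),np.sin(yaw),0]); V=np.array([-np.sin(yaw),np.cos(yaw),0]); O=np.array([0.5775,-0.0012,0])
def W(x,y,z): return O+X*x/1e3+V*y/1e3+np.array([0,0,z/1e3])
def RK(p): q=np.array(p)-O; return np.round(np.array([q@X,q@V,q[2]])*1e3,1)
from scipy.spatial.transform import Rotation as Ro
def todo(x,y,z):
    o=telemetry.get_obs(); R=Ro.from_euler("xyz",o["orientation"],degrees=True).as_matrix()
    print("now rack mm",RK(o["tool_pos"]),"delta tool mm",np.round(R.T@(W(x,y,z)-o["tool_pos"])*1e3,1),"ori",o["orientation"].round(1),"F",o["force"].round(1))
E
python3 -c "
from h import *
todo(34,-145,130);print(W(34,-145,130))"
```

```text
now rack mm [-476.8  569.8  226. ] delta tool mm [ 713.  -513.1   96.7] ori [ 1.800e+02 -1.000e-01 -1.001e+02] F [0.8 0.  0. ]
[ 0.58593424 -0.14989386  0.13      ]
```

Call:
servo_tool([
  [[0.0238,-0.0171,0],[0,0,0],1],
  [[0.0238,-0.0171,0],[0,0,0],1],
  [[0.0238,-0.0171,0],[0,0,0],1],
  [[0.0238,-0.0171,0],[0,0,0],1],
  [[0.0238,-0.0171,0],[0,0,0],1],
  [[0.0238,-0.0171,0],[0,0,0],1],
  [[0.0238,-0.0171,0],[0,0,0],1],
  [[0.0238,-0.0171,0],[0,0,0],1],
  [[0.0238,-0.0171,0],[0,0,0],1],
  [[0.0238,-0.0171,0],[0,0,0],1],
  [[0.0238,-0.0171,0],[0,0,0],1],
  [[0.0238,-0.0171,0],[0,0,0],1],
  [[0.0238,-0.0171,0],[0,0,0],1],
  [[0.0238,-0.0171,0],[0,0,0],1],
  [[0.0238,-0.0171,0],[0,0,0],1],
  [[0.0238,-0.0171,0],[0,0,0],1],
  [[0.0238,-0.0171,0],[0,0,0],1],
  [[0.0238,-0.0171,0],[0,0,0],1],
  [[0.0238,-0.0171,0],[0,0,0],1],
  [[0.0238,-0.0171,0],[0,0,0],1],
])

```text
clock: 3.02
tool_pos: [0.4613, 0.1133, 0.2266]
orientation: [-180.0, 0.0, -99.8]
force: [1.0, 0.8, 1.5]
opening: 0.0006
```

Call:
servo_tool([
  [[0.0238,-0.0171,0],[0,0,0],1],
  [[0.0238,-0.0171,0],[0,0,0],1],
  [[0.0238,-0.0171,0],[0,0,0],1],
  [[0.0238,-0.0171,0],[0,0,0],1],
  [[0.0238,-0.0171,0],[0,0,0],1],
  [[0.0238,-0.0171,0],[0,0,0],1],
  [[0.0238,-0.0171,0],[0,0,0],1],
  [[0.0238,-0.0171,0],[0,0,0],1],
  [[0.0238,-0.0171,0],[0,0,0],1],
  [[0.0238,-0.0171,0],[0,0,0],1],
  [[0,0,0.03],[0,0,0],1],
  [[0,0,0.03],[0,0,0],1],
  [[0,0,0.03],[0,0,0],1],
  [[0,0,0],[0,0,0],1],
  [[0,0,0],[0,0,0],1],
])

```text
clock: 4.27
tool_pos: [0.5873, -0.1495, 0.1355]
orientation: [179.8, -0.1, -99.8]
force: [0.9, -0.7, 0.4]
opening: 0.0006
```

```bash
python3 -c "
from h import *
todo(34,-145,100)
im=optics.snapshot('scene'); cv2.imwrite('pics/s1.png',cv2.resize(im[60:330,120:420,::-1],None,fx=2.2,fy=2.2))"
```

```text
now rack mm [  35.3 -144.3  135.5] delta tool mm [ 0.6  1.2 35.5] ori [ 1.798e+02 -1.000e-01 -9.980e+01] F [ 0.9 -0.7  0.4]
```

View pics/s1.png

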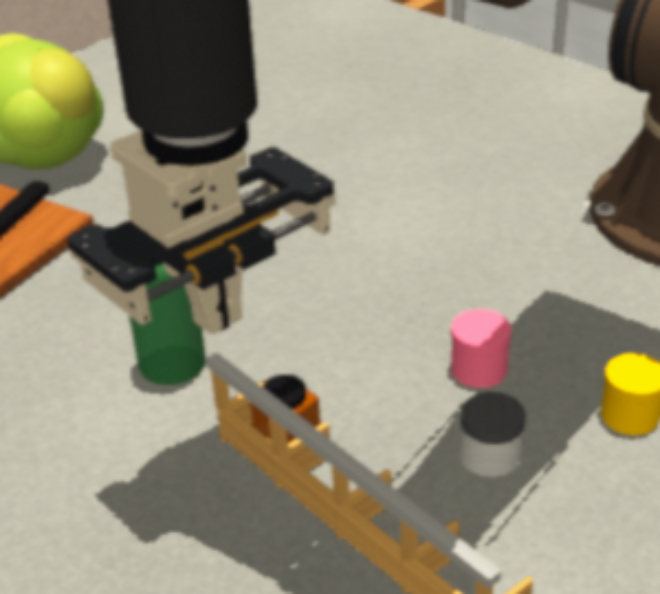

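The closed fingertip hangs over the bottle end of the rail, at crop pixel (220,320) above (215,360), clear of the bottle. Descending.

Call:
servo_tool([
  [[0.0006,0.0012,0.015],[0,0,0],1],
  [[0,0,0.015],[0,0,0],1],
  [[0,0,0.01],[0,0,0],1],
  [[0,0,0.003],[0,0,0],1],
  [[0,0,0],[0,0,0],1],
])

```text
clock: 4.73
tool_pos: [0.5875, -0.1495, 0.0942]
orientation: [-180.0, -0.0, -99.9]
force: [0.5, 0.3, 0.2]
opening: 0.0003
```

Call:
servo_tool([
  [[0,0,0.001],[0,0,0],1],
  [[0,0,0.001],[0,0,0],1],
  [[0,0,0],[0,0,0],1],
])

```text
clock: 4.98
tool_pos: [0.5875, -0.1496, 0.0923]
orientation: [-179.9, 0.0, -99.9]
force: [-1.0, 0.2, -0.6]
opening: 0.0001
```

Call:
servo_tool([
  [[0,0.001,0.001],[0,0,0],1],
  [[0,0,0.001],[0,0,0],1],
  [[0,0,0],[0,0,0],1],
])

```text
clock: 5.23
tool_pos: [0.5862, -0.1495, 0.0904]
orientation: [-180.0, -0.0, -99.9]
force: [-1.6, 0.1, 5.6]
opening: 0.0005
```

Call:
servo_tool([
  [[0,0,0.0005],[0,0,0],1],
  [[0,0,0.0005],[0,0,0],1],
  [[0,0,0],[0,0,0],1],
])

```text
clock: 5.48
tool_pos: [0.5863, -0.1495, 0.0903]
orientation: [-179.9, -0.0, -99.9]
force: [-4.8, 2.4, 12.7]
opening: 0.0006
```

Contact is made at z = 90 mm with 13 N. Sliding along the rail towards +y.

Call:
servo_tool([
  [[-0.003,0,0],[0,0,0],1],
  [[-0.003,0,0],[0,0,0],1],
  [[-0.004,0,0],[0,0,0],1],
  [[-0.004,0,0],[0,0,0],1],
  [[-0.004,0,0],[0,0,0],1],
  [[-0.004,0,0],[0,0,0],1],
  [[-0.004,0,0],[0,0,0],1],
  [[-0.004,0,0],[0,0,0],1],
])

```text
clock: 6.15
tool_pos: [0.5923, -0.1212, 0.0903]
orientation: [-179.9, -0.1, -99.9]
force: [-0.8, -7.3, 8.4]
opening: 0.0007
```

```bash
python3 -c "
from h import *
todo(34,-78,90)"
```

```text
now rack mm [  35.3 -115.6   90.3] delta tool mm [-37.6   1.3   0.2] ori [-1.799e+02 -1.000e-01 -9.990e+01] F [-0.8 -7.3  8.4]
```

Call:
servo_tool([
  [[-0.004,0.0005,0.0003],[0,0,0],1],
  [[-0.004,0.0005,0],[0,0,0],1],
  [[-0.004,0,0],[0,0,0],1],
  [[-0.004,0,0],[0,0,0],1],
  [[-0.004,0,0],[0,0,0],1],
  [[-0.004,0,0],[0,0,0],1],
  [[-0.004,0,0],[0,0,0],1],
  [[-0.004,0,0],[0,0,0],1],
  [[-0.004,0,0],[0,0,0],1],
  [[-0.004,0,0],[0,0,0],1],
])

```text
clock: 6.98
tool_pos: [0.5983, -0.0819, 0.0903]
orientation: [-179.8, -0.1, -99.9]
force: [-1.5, -7.4, 10.3]
opening: 0.0003
```

Call:
servo_tool([
  [[-0.004,0,0],[0,0,0],1],
  [[-0.004,0,0],[0,0,0],1],
  [[-0.004,0,0],[0,0,0],1],
  [[-0.004,0,0],[0,0,0],1],
  [[-0.004,0,0],[0,0,0],1],
  [[-0.004,0,0],[0,0,0],1],
  [[-0.004,0,0],[0,0,0],1],
  [[-0.004,0,0],[0,0,0],1],
  [[-0.004,0,0],[0,0,0],1],
  [[-0.004,0,0],[0,0,0],1],
])

```text
clock: 7.82
tool_pos: [0.6052, -0.0425, 0.0903]
orientation: [-179.9, -0.1, -99.9]
force: [-0.9, -7.5, 11.5]
opening: 0.0001
```

```bash
python3 -c "
from h import *
todo(34,39,90)"
```

```text
now rack mm [ 34.4 -35.9  90.3] delta tool mm [-74.9   0.3   0.2] ori [-1.799e+02 -1.000e-01 -9.990e+01] F [-0.9 -7.5 11.5]
```

Call:
servo_tool([
  [[-0.004,0,0],[0,0,0],1],
  [[-0.004,0,0],[0,0,0],1],
  [[-0.004,0,0],[0,0,0],1],
  [[-0.004,0,0],[0,0,0],1],
  [[-0.004,0,0],[0,0,0],1],
  [[-0.004,0,0],[0,0,0],1],
  [[-0.004,0,0],[0,0,0],1],
  [[-0.004,0,0],[0,0,0],1],
  [[-0.004,0,0],[0,0,0],1],
  [[-0.004,0,0],[0,0,0],1],
])

```text
clock: 8.65
tool_pos: [0.612, -0.0031, 0.0903]
orientation: [-179.9, -0.1, -99.9]
force: [-1.8, -8.8, 10.6]
opening: 0.0004
```

Call:
servo_tool([
  [[-0.004,0,0],[0,0,0],1],
  [[-0.004,0,0],[0,0,0],1],
  [[-0.004,0,0],[0,0,0],1],
  [[-0.004,0,0],[0,0,0],1],
  [[-0.004,0,0],[0,0,0],1],
  [[-0.004,0,0],[0,0,0],1],
  [[-0.004,0,0],[0,0,0],1],
  [[-0.004,0,0],[0,0,0],1],
  [[-0.003,0,0],[0,0,0],1],
  [[0,0,0],[0,0,0],1],
  [[0,0,0],[0,0,0],1],
])

```text
clock: 9.57
tool_pos: [0.6181, 0.0318, 0.0903]
orientation: [-179.9, -0.1, -99.9]
force: [-1.3, -5.3, 10.6]
opening: 0.0003
```

```bash
python3 -c "
from h import *
todo(34,39,90)"
```

```text
now rack mm [34.3 39.5 90.3] delta tool mm [0.5 0.3 0.3] ori [-1.799e+02 -1.000e-01 -9.990e+01] F [-1.3 -5.3 10.6]
```

The fingertip is now at rack y = 39 mm (rail_b), and contact held at about 10 N throughout. Next: lift, open to about 24 mm and turn to the push heading (yaw +12°).

Call:
servo_tool([
  [[0,0,-0.03],[0,0,0],1],
  [[0,0,-0.03],[0,0,0],1],
  [[0.0086,0.0392,0],[0,0,0],0.73],
  [[0.0086,0.0392,0],[0,0,0],0.73],
  [[0.0086,0.0392,0],[0,0,0],0.73],
  [[0.0086,0.0392,0],[0,0,0],0.73],
  [[0.0046,0.0402,0],[0,0,0],0.73],
  [[0,0,0],[0,0,0],0.73],
])

```text
clock: 10.23
tool_pos: [0.4094, 0.0268, 0.1478]
orientation: [179.9, 0.0, -100.0]
force: [-0.5, 0.1, 0.6]
opening: 0.0235
```

Call:
servo_tool([
  [[0,0,0],[0,0,-1],0.73],
  [[0,0,0],[0,0,-1],0.73],
  [[0,0,0],[0,0,-1],0.73],
  [[0,0,0],[0,0,-1],0.73],
  [[0,0,0],[0,0,-1],0.73],
  [[0,0,0],[0,0,-1],0.73],
  [[0,0,0],[0,0,-1],0.73],
  [[0,0,0],[0,0,-1],0.73],
  [[0,0,0],[0,0,-1],0.73],
  [[0,0,0],[0,0,-1],0.73],
  [[0,0,0],[0,0,-1],0.73],
  [[0,0,0],[0,0,-1],0.73],
  [[0,0,0],[0,0,-1],0.73],
  [[0,0,0],[0,0,-1],0.73],
  [[0,0,0],[0,0,-1],0.73],
  [[0,0,0],[0,0,-1],0.73],
  [[0,0,0],[0,0,-1],0.73],
  [[0,0,0],[0,0,-1],0.73],
  [[0,0,0],[0,0,-0.67],0.73],
  [[0,0,0],[0,0,0],0.73],
])

```text
clock: 11.9
tool_pos: [0.4164, 0.0286, 0.1484]
orientation: [-180.0, -0.0, 12.3]
force: [0.5, 0.4, 0.3]
opening: 0.0236
```

```bash
python3 -c "
from h import *
todo(-163,-0.4,60)
t=cv2.imread('pics/top0.png')
for u in [(344,326),(260,342)]: print(RK(ray('top',[u],.05)[0]))
im=optics.snapshot('scene'); cv2.imwrite('pics/s2.png',im[:,:,::-1])"
```

```text
now rack mm [-163.8    1.5  148.4] delta tool mm [ 0.   2.1 88.4] ori [-180.    -0.    12.3] F [0.5 0.4 0.3]
[-198.9  -72.9   50. ]
[-253.    66.6   50. ]
```

View pics/s2.png

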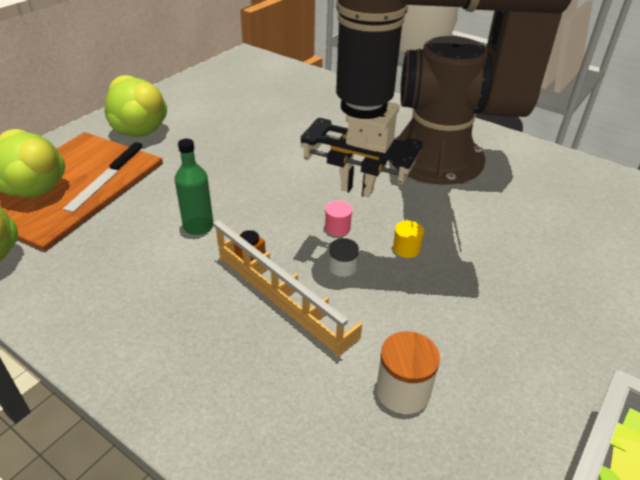

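The fingers, part open, hang at (360,185) behind the tin (343,258), and nothing else has moved. Descending behind the tin to z ≈ 20 mm.

Call:
servo_tool([
  [[0,0.002,0.03],[0,0,0],0.73],
  [[0,0,0.03],[0,0,0],0.73],
  [[0,0,0.025],[0,0,0],0.73],
  [[0,0,0.02],[0,0,0],0.73],
  [[0,0,0.015],[0,0,0],0.73],
  [[0,0,0.008],[0,0,0],0.73],
  [[0,0,0],[0,0,0],0.73],
  [[0,0,0],[0,0,0],0.73],
])

```text
clock: 12.62
tool_pos: [0.4169, 0.0266, 0.0204]
orientation: [180.0, 0.0, 12.0]
force: [0.4, 1.3, 0.0]
opening: 0.0237
```

```bash
python3 -c "
from h import *
todo(-60-33.7*.927,39-33.7*.375,20)"
```

```text
now rack mm [-163.    -0.3   20.4] delta tool mm [76.5  2.1  0.4] ori [180.   0.  12.] F [0.4 1.3 0. ]
```

Call:
servo_tool([
  [[0.003,0,0],[0,0,0],0.73],
  [[0.003,0,0],[0,0,0],0.73],
  [[0.003,0,0],[0,0,0],0.73],
  [[0.003,0,0],[0,0,0],0.73],
  [[0.003,0,0],[0,0,0],0.73],
  [[0.003,0,0],[0,0,0],0.73],
  [[0.003,0,0],[0,0,0],0.73],
  [[0.003,0,0],[0,0,0],0.73],
  [[0.003,0,0],[0,0,0],0.73],
  [[0.003,0,0],[0,0,0],0.73],
])

```text
clock: 13.45
tool_pos: [0.4462, 0.0328, 0.0202]
orientation: [180.0, 0.0, 12.1]
force: [-1.7, -1.1, 1.4]
opening: 0.0238
```

Call:
servo_tool([
  [[0.003,0,0],[0,0,0],0.73],
  [[0.003,0,0],[0,0,0],0.73],
  [[0.003,0,0],[0,0,0],0.73],
  [[0.003,0,0],[0,0,0],0.73],
  [[0.003,0,0],[0,0,0],0.73],
  [[0.003,0,0],[0,0,0],0.73],
  [[0.003,0,0],[0,0,0],0.73],
  [[0.003,0,0],[0,0,0],0.73],
  [[0.003,0,0],[0,0,0],0.73],
  [[0.003,0,0],[0,0,0],0.73],
  [[0.003,0,0],[0,0,0],0.73],
  [[0.003,0,0],[0,0,0],0.73],
  [[0.002,0,0],[0,0,0],0.73],
  [[0.001,0,0],[0,0,0],0.73],
  [[0,0,0],[0,0,0],0.73],
])

```text
clock: 14.7
tool_pos: [0.4846, 0.0411, 0.0203]
orientation: [-180.0, -0.0, 12.1]
force: [-0.7, 0.6, -0.4]
opening: 0.0238
```

```bash
python3 -c "
from h import *
todo(-60-33.7*.927,39-33.7*.375,20)
im=optics.snapshot('scene'); cv2.imwrite('pics/s3.png',cv2.resize(im[130:370,200:440,::-1],None,fx=2.4,fy=2.4))
im=optics.snapshot('top'); cv2.imwrite('pics/t3.png',im[:,:,::-1])"
```

```text
now rack mm [-98.9  25.6  20.3] delta tool mm [7.3 2.2 0.3] ori [-180.    -0.    12.1] F [-0.7  0.6 -0.4]
```

View pics/s3.png

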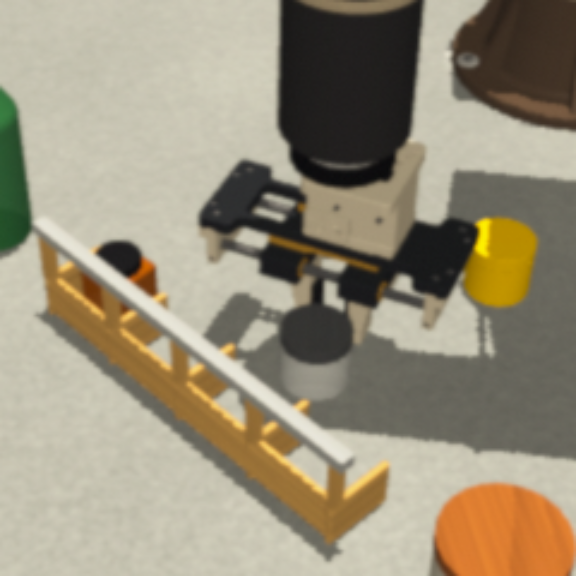

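View pics/t3.png

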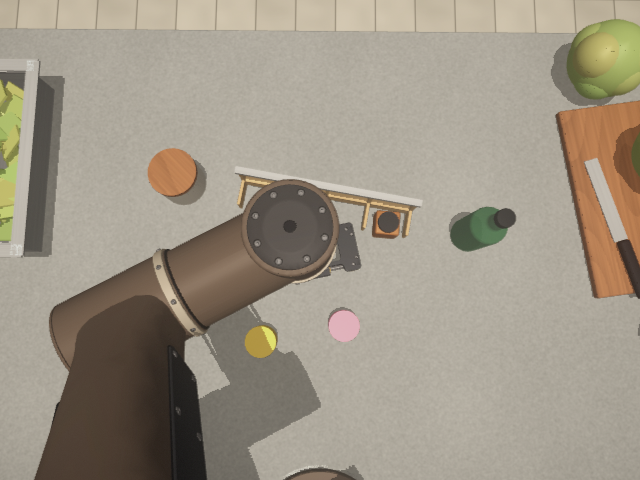

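Scene crop: the tin sits upright in the cradle, lid centre near (316,334), in front of the third gap. In the top view the arm covers it.

```bash
python3 -c "
from h import *
a=np.array([316,334])/2.4+[200,130]
print(a,RK(ray('scene',[a],.05)[0]))
print(RK(ray('scene',[[343.4,249.0]],.05)[0]))
s0=cv2.imread('pics/scene0.png'); m=((s0.max(2)<95)[225:280,320:365]).astype(np.uint8); n,l,s,c=cv2.connectedComponentsWithStats(m); i=1+s[1:,4].argmax(); print(s[i],c[i]+[320,225])
s3=cv2.imread('pics/s3.png'); m=((s3.max(2)<95)[305:375,270:365]).astype(np.uint8); n,l,s,c=cv2.connectedComponentsWithStats(m)
i=1+s[1:,4].argmax(); print(s[i],c[i]+[270,305])
"
```

```text
[331.66666667 269.16666667] [-63.3  43.   50. ]
[-117.5   19.9   50. ]
[ 10  12  28  25 535] [343.52149533 250.28224299]
[   8    0   75   59 3649] [315.76459304 334.08632502]
```

Call:
servo_tool([
  [[-0.005,0,0],[0,0,0],0.73],
  [[-0.01,0,0],[0,0,0],0.73],
  [[-0.005,0,0],[0,0,0],0.73],
  [[0,0,0],[0,0,1],0.73],
  [[0,0,0],[0,0,1],0.73],
  [[0,0,0],[0,0,1],0.73],
  [[0,0,0],[0,0,0.67],0.73],
  [[0,-0.007,0],[0,0,0],0.73],
  [[0,-0.007,0],[0,0,0],0.73],
  [[0,-0.007,0],[0,0,0],0.73],
  [[0,0,0],[0,0,0],0.73],
  [[0,0,0],[0,0,0],0.73],
])

```text
clock: 15.8
tool_pos: [0.4683, 0.0582, 0.0202]
orientation: [-180.0, 0.0, -9.8]
force: [-0.3, -1.5, 0.3]
opening: 0.0238
```

```bash
python3 -c "
from h import *
todo(-33,39,20)"
```

```text
now rack mm [-117.8   39.6   20.2] delta tool mm [84.8  0.8  0.2] ori [-180.     0.    -9.8] F [-0.3 -1.5  0.3]
```

Call:
servo_tool([
  [[0.003,0.0008,0],[0,0,0],0.73],
  [[0.003,0,0],[0,0,0],0.73],
  [[0.003,0,0],[0,0,0],0.73],
  [[0.003,0,0],[0,0,0],0.73],
  [[0.003,0,0],[0,0,0],0.73],
  [[0.003,0,0],[0,0,0],0.73],
  [[0.003,0,0],[0,0,0],0.73],
  [[0.003,0,0],[0,0,0],0.73],
  [[0.003,0,0],[0,0,0],0.73],
  [[0.003,0,0],[0,0,0],0.73],
  [[0.003,0,0],[0,0,0],0.73],
  [[0.003,0,0],[0,0,0],0.73],
  [[0.003,0,0],[0,0,0],0.73],
  [[0,0,0],[0,0,0],0.73],
])

```text
clock: 16.97
tool_pos: [0.5073, 0.05, 0.0203]
orientation: [-180.0, -0.0, -10.0]
force: [0.6, -0.3, 0.3]
opening: 0.0234
```

```bash
python3 -c "
from h import *
todo(-33,39,20)
im=optics.snapshot('scene'); cv2.imwrite('pics/s4.png',cv2.resize(im[200:370,200:400,::-1],None,fx=3.5,fy=3.5))"
```

```text
now rack mm [-78.   38.3  20.3] delta tool mm [45.  -0.7  0.3] ori [-180.   -0.  -10.] F [ 0.6 -0.3  0.3]
```

View pics/s4.png

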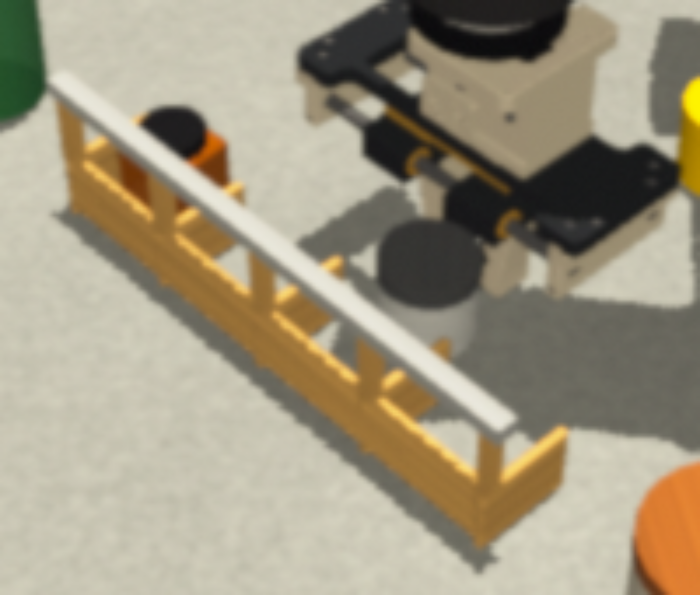

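The tin is upright at crop (431,262), at the mouth of the gap between the divider tips (340,265) and (440,345), which is the third gap.

```bash
python3 -c "
from h import *
print(RK(ray('scene',[np.array([431,262])/3.5+200],.05)[0])-np.array([3.8,3.4,0]))
for p in [(340,265),(440,345)]: print(RK(ray('scene',[np.array(p)/3.5+200],.04)[0]))"
```

```text
[-45.9  39.6  50. ]
[-14.    5.8  40. ]
[-12.2  80.   40. ]
```

Call:
servo_tool([
  [[0.003,0,0],[0,0,0],0.73],
  [[0.003,0,0],[0,0,0],0.73],
  [[0.003,0,0],[0,0,0],0.73],
  [[0.003,0,0],[0,0,0],0.73],
  [[0.003,0,0],[0,0,0],0.73],
  [[0.003,0,0],[0,0,0],0.73],
  [[0.003,0,0],[0,0,0],0.73],
  [[0.003,0,0],[0,0,0],0.73],
  [[0.003,0,0],[0,0,0],0.73],
  [[0.003,0,0],[0,0,0],0.73],
  [[0.003,0,0],[0,0,0],0.73],
  [[0.003,0,0],[0,0,0],0.73],
  [[0.003,0,0],[0,0,0],0.73],
  [[0,0,0],[0,0,0],0.73],
])

```text
clock: 18.18
tool_pos: [0.5457, 0.0433, 0.0203]
orientation: [-180.0, -0.0, -9.9]
force: [-0.0, 0.6, -0.5]
opening: 0.0235
```

Call:
servo_tool([
  [[0.002,0,0],[0,0,0],0.73],
  [[0.002,0,0],[0,0,0],0.73],
  [[0,0,0],[0,0,0],0.73],
])

```text
clock: 18.43
tool_pos: [0.5493, 0.0426, 0.0203]
orientation: [-180.0, -0.0, -9.9]
force: [-0.0, -0.7, -0.2]
opening: 0.0236
```

```bash
python3 -c "
from h import *
todo(-33,39,20)"
```

```text
now rack mm [-35.4  38.2  20.3] delta tool mm [ 2.4 -0.8  0.3] ori [-180.    -0.    -9.9] F [-0.  -0.7 -0.2]
```

Call:
servo_tool([
  [[0.001,0,0],[0,0,0],0.73],
  [[0.001,0,0],[0,0,0],0.73],
  [[0,0,0],[0,0,0],0.73],
])

```text
clock: 18.68
tool_pos: [0.551, 0.0422, 0.0203]
orientation: [180.0, -0.0, -9.9]
force: [-0.8, 0.3, 0.3]
opening: 0.0236
```

Call:
servo_tool([
  [[0.001,0,0],[0,0,0],0.73],
  [[0.001,0,0],[0,0,0],0.73],
  [[0,0,0],[0,0,0],0.73],
])

```text
clock: 18.93
tool_pos: [0.5521, 0.0418, 0.0201]
orientation: [180.0, 0.1, -10.0]
force: [-4.2, 1.2, 3.1]
opening: 0.0239
```

Call:
servo_tool([
  [[0.0007,0,0],[0,0,0],0.73],
  [[0,0,0],[0,0,0],0.73],
  [[0,0,0],[0,0,0],0.73],
])

```text
clock: 19.18
tool_pos: [0.5522, 0.0417, 0.0201]
orientation: [180.0, 0.1, -10.0]
force: [-7.0, 2.5, 4.1]
opening: 0.0239
```

It has stopped at TCP rack x ≈ −32.5 with 7 N building, as predicted for home. Backing off straight, then up and out of the top view.

Call:
servo_tool([
  [[-0.002,0,0],[0,0,0],0.73],
  [[-0.008,0,0],[0,0,0],0.73],
  [[-0.015,0,0],[0,0,0],0.73],
  [[-0.015,0,0],[0,0,0],0.73],
  [[-0.01,0,0],[0,0,0],0.73],
  [[0,0,-0.03],[0,0,0],0.73],
  [[0,0,-0.04],[0,0,0],0.73],
  [[0,0,-0.04],[0,0,0],0.73],
  [[0,0,-0.04],[0,0,0],0.73],
  [[0,0,-0.03],[0,0,0],0.73],
  [[0,-0.03,0],[0,0,0],0.73],
  [[0,-0.03,0],[0,0,0],0.73],
  [[0,-0.03,0],[0,0,0],0.73],
  [[0,-0.03,0],[0,0,0],0.73],
  [[0,-0.03,0],[0,0,0],0.73],
  [[0,-0.03,0],[0,0,0],0.73],
  [[0,-0.03,0],[0,0,0],0.73],
  [[0,-0.03,0],[0,0,0],0.73],
  [[0,-0.03,0],[0,0,0],0.73],
  [[0,-0.03,0],[0,0,0],0.73],
])

```text
clock: 20.85
tool_pos: [0.556, 0.3475, 0.2003]
orientation: [-180.0, -0.0, -9.9]
force: [-0.1, 0.4, 0.1]
opening: 0.0237
```

```bash
python3 -c "
from h import *
im=optics.snapshot('scene'); cv2.imwrite('pics/s5.png',im[:,:,::-1])
im=optics.snapshot('top'); cv2.imwrite('pics/t5.png',im[:,:,::-1]);cv2.imwrite('pics/t5c.png',cv2.resize(im[120:300,120:520,::-1],None,fx=2,fy=2))
print(telemetry.get_obs()['tool_pos'])"
```

```text
[0.55637114 0.34972969 0.19935217]
```

View pics/s5.png

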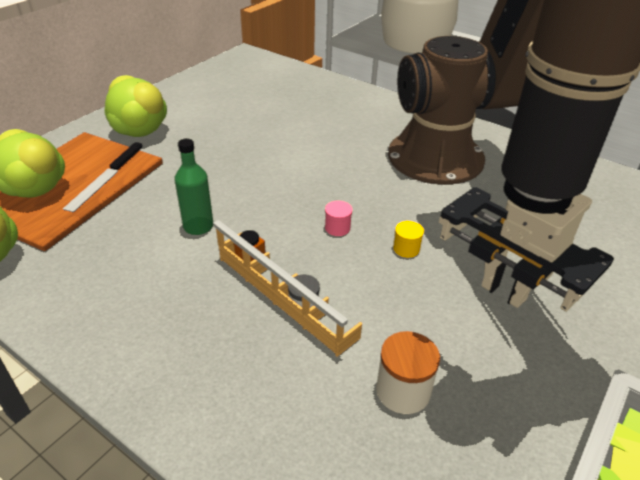

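View pics/t5c.png

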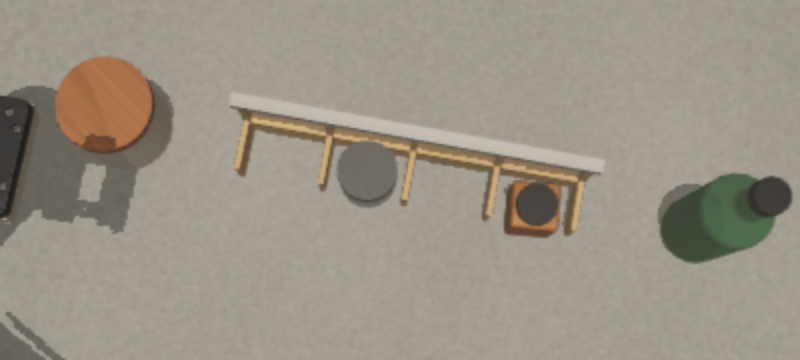

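The tin stands upright in the third gap from the bottle, at top crop (367,170). The jar (533,208), bottle and canister look unmoved. Checking numerically.

```bash
python3 - <<'E'
from meas import *
a=cv2.imread('pics/top0.png');b=cv2.imread('pics/t5.png')
s,cc=tin(b,(180,230),(283,325)); print(s,cc,RK(ray('top',[cc],.05)[0]))
hs=[cv2.cvtColor(i,cv2.COLOR_BGR2HSV) for i in(a,b)]
print("jar diff",cv2.absdiff(a,b)[205:245,370:405].max(), "bottle diff",cv2.absdiff(a,b)[195:260,445:520].max())
for (y0,y1,x0,x1) in[(140,200,140,200)]:
    for h in hs:
        m=((h[...,1]>110)&(h[...,0]<15))[y0:y1,x0:x1]; p=np.argwhere(m); print("can",len(p),p.min(0),p.max(0))
E
```

```text
[283 189  41  35 877] [302.58836944 205.38654504] [-0.9 38.4 50. ]
jar diff 9 bottle diff 9
can 1831 [8 8] [56 56]
can 1839 [8 8] [56 56]
```

```bash
python3 - <<'E'
from meas import *
b=cv2.imread('pics/t5.png'); h=cv2.cvtColor(b,cv2.COLOR_BGR2HSV)
m=np.zeros((480,640),np.uint8); m[180:230,283:325]=((h[...,1]<45)&(h[...,2]<128)&(h[...,2]>90))[180:230,283:325]
m=cv2.morphologyEx(m,cv2.MORPH_OPEN,np.ones((7,7),np.uint8))
c=max(cv2.findContours(m,0,1)[0],key=cv2.contourArea); (u,r)=cv2.minEnclosingCircle(c); print(u,r,cv2.boundingRect(c),RK(ray('top',[u],.05)[0]))
r0=rail(b); print(r0, RK(ray('top',[r0[0]],.09)[0]))
cv2.imwrite('pics/t5z.png',cv2.resize(b[170:235,265:345],None,fx=8,fy=8,interpolation=cv2.INTER_CUBIC))
E
```

```text
(303.2313537597656, 205.2462615966797) 15.335960388183594 (289, 191, 29, 29) [-0.5 37.3 50. ]
((328.22003173828125, 185.54002380371094), (190.06581115722656, 6.5293192863464355), 10.304845809936523) [34.3 -1.  90. ]
```

View pics/t5z.png

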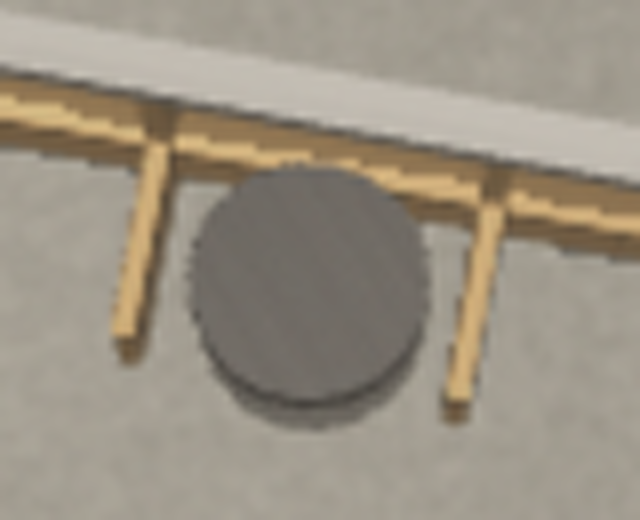

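```bash
python3 -c "
from plant import ctrl
print(ctrl.close_job())"
```

```text
the job is handed in; nothing more can be done
None
```

The rail count and the push are both done, and I handed the job in at about 21 s with the arm clear of everything.

- **Rail run:** I ran the closed fingertip from the bottle end of the rail, over gaps d and c to b. Each reading along the way showed 8–11 N and z = 90.3 mm, so it stayed on the rail. That made b the third gap.
- **Push:** I pushed the grey, dark-lidded tin along the counter with the two part-open fingertips into gap b. It stopped against the back bar with 7 N felt.
- **Tin position:** The last top view shows it upright at rack x ≈ −0.5 mm, y ≈ 37–38 mm. The home axis is +1 mm, so it measures about 1.5 mm short, which is within the 2 mm calibration.
- **Bystanders:** The jar and bottle show no picture change. The canister's lid outline is identical, though the arm's shadow fell on it in the last view.

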